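# Hang a hanger and tray as a chain on the bench rail

### The job

Hang the wire hanger by its two upper hooks on the rail, then hang the small tray by its own two hooks from the hanger's lower bar, so that rail, hanger and tray form one chain. Leave both hanging freely, roughly level and still, clear of the table, and do not disturb the note pad, tape roll or stapler.

Things in the scene. Friction and masses are not known exactly. Their poses are not given: they have to be found in the camera images.
- hang_rail: Fixed steel rail: a level round bar, 12 mm thick, 340 mm long, along this body's y axis between two end posts (y = +-170 mm). Origin on the table under the middle of the bar; the bar's axis is 235 mm above it. Its -x side faces the robot; position and yaw vary. Free space above and below the bar between the posts.
- hanger: Loose trapeze-shaped hanger of 8 mm steel rod, 0.28 kg +-30 %, standing upright on two skid feet (y = +-70 mm, x -34 to +46 mm); 148 mm wide (y), 206 mm high. Origin on the table between the feet, z up. Uprights at x = 0, y = +-70 mm step forward to x = -17 mm above z = 85 mm and end in hooks. Balanced: hangs about level.
- hanger_grip (a point): Place to grip the hanger: in the upright grip lug on the middle of its top bar (24 mm in x, 12 mm in y, z 154 to 206 mm of the hanger), 18 mm below the lug's top, at (0, 0, 188) mm of the hanger; same axes as the hanger.
- hanger_seat (a point): Midway between the two upper hooks (y = +-70 mm), where the rail bar's axis lies once hung: (0, 0, 142.3) mm of the hanger, same axes. Rod axis of the crowns is 12 mm above it; the free tips come down on the +x side, to 20 mm below it at x = +22 mm; 26 mm clear inside. To hang from the robot's side bring the tips over the bar in +x, then lower. A top bar joins the crowns.
- hanger_bar (a point): Middle of the hanger's lower bar (8 mm rod along y, the loop for the tray), on its axis: (0, 0, 34) mm of the hanger, same axes. The frame above it is open, 132 mm wide, up to the rail 108 mm above.
- tray: Loose open grey tray, 0.12 kg +-30 %, 150 (x) x 100 (y) mm, walls 35 mm high and 4 mm thick, standing on the table. Origin at the centre of its underside, z up. Two hooks of 7 mm steel rod rise from its side walls, over its centre of mass, so it hangs about level; a grip lug stands on its front (-x) wall.
- tray_grip (a point): Place to grip the tray: in its front grip lug (24 mm in x, 12 mm in y, z 10 to 85 mm of the tray), 19 mm below the lug's top, at (-85, 0, 66) mm of the tray; same axes as the tray.
- tray_seat (a point): Midway between the tray's two hooks (y = +-46 mm), where the axis of the hanger's lower bar lies once hung: (-6, 0, 90) mm of the tray, same axes. Rod axis of the crowns is 9 mm above it, stems 15 mm to -x; the free tips come down on the +x side, to 20 mm below it and 20 mm to +x; 23 mm clear inside. Bring the tips over the bar in +x, then lower. A rod joins the crowns.
- note_pad: Bystander: flat note pad 70 x 98 x 12 mm lying between the hanger and the tray in front of the rail; origin at the centre of its underside.
- tape_roll: Bystander: brown tape roll lying flat left of the rail, 100 mm across, 48 mm high; origin at the centre of its underside.
- stapler: Bystander: grey stapler 36 x 150 x 54 mm at the left of the table, lying roughly along y; origin at the centre of its underside.
Not all that is in view belongs to the job. Leave any red look-alike of the tray alone.

How it is judged (in metres and radians):
On the way:
1. the hanger hangs by both upper hooks on the rail, let go (x of hanger_seat in the frame of hang_rail between -0.011 and 0.011 m and y of hanger_seat in the frame of hang_rail between -0.085 and 0.085 m and z of hanger_seat in the frame of hang_rail between 0.227 and 0.243 m and contact force between hanger and hang_rail above 0.5 N and angle between hanger's own z axis and vertical below 0.26 rad and contact force between the fingers and hanger below 0.05 N), for 0.3 s.
At the end, for the whole second after the job is handed in: Hanger carried by the rail at its hook seat (within 11 mm across, 8 mm in height, 85 mm along the bar); tray carried by the hanger's lower bar at its hook seat (11 mm across, 8 mm in height); both tilted under 15 degrees, tray clear of the table, both slower than 40 mm/s (x of hanger_seat in the frame of hang_rail between -0.011 and 0.011 m and y of hanger_seat in the frame of hang_rail between -0.085 and 0.085 m and z of hanger_seat in the frame of hang_rail between 0.227 and 0.243 m and contact force between hanger and hang_rail above 0.5 N and angle between each of hanger, tray's own z axis and vertical below 0.26 rad and x of tray_seat in the frame of hanger_bar between -0.011 and 0.011 m and z of tray_seat in the frame of hanger_bar between -0.008 and 0.008 m and contact force between tray and hanger above 0.2 N and height (world z) of tray above 0.012 m and linear speed of each of tray, hanger below 0.04 m/s); the robot touches nothing.
It fails at once if the note pad is shifted by more than 30 mm (distance of note_pad from where it was at the start of the episode above 0.03 m).
It fails at once if the tape roll is shifted by more than 30 mm (distance of tape_roll from where it was at the start of the episode above 0.03 m).
It fails at once if the stapler is shifted by more than 30 mm (distance of stapler from where it was at the start of the episode above 0.03 m).
It also fails if it takes over 70 s, if anything falls off the work surface, if the arm or the gripper's body presses on something with over 40 N, if the wrist force passes 120 N, or if a joint passes its speed limit or range.

### The arm

A 6-joint arm with a two-finger parallel gripper is mounted at the origin on a cart in front of the work surface, level with it; the furniture and walls round the work are solid. World frame = base frame: x ahead of the robot, y to its left, z up, the work surface at z = 0. Lengths are in m, angles in degrees, forces in N, time in s.
With the tool pointing down it reaches from about 0.3 to 0.75 m from the base axis. Payload 8.5 kg.
Tool frame: the origin (TCP) lies at the very end of the fingers, on their centre line; the grasp point (between the pads) lies 19 mm behind it; z points along the fingers, y is the line along which they close (so a half turn about z gives the same grasp; the last joint's range is limited). The gripper opens to 85 mm and grips with 20 to 120 N. Pads are 22 mm wide; open, the fingers measure 114 mm over their backs; the gripper's body (76 mm by 85 mm) begins 54 mm behind the grasp point. The pads swing forward as they close: fully open they stand 13 mm farther back than shut.
Start: joints at [-79.429, 21.807, 74.336, -0, 83.858, -12.336], TCP at [0.214, -0.507, 0.231] pointing down, gripper open.
Joint ranges: [-178.18, 178.18], [-50.72, 133.34], [12.68, 142.11], [-81.47, 261.47], [9.98, 163.14], [-165.26, 165.26]. Speed limits (degrees/s): [136.94, 136.94, 180, 180, 180, 180].

### API

Orientations are given as a 3x3 rotation matrix whose columns are the frame's x, y, z axes.
In Python, from rig import env, imaging gives the robot as it stands. The module is installed in compiled form; this text tells all that it offers.
- The arm moves only by the tool arm_command, never from a script. Its arguments are lists of equal length, an entry for each row: "turn": the turn, a rotation vector about the tool's x, y, z in units of 5 degrees (1.0 is 5 degrees), a list of three; "xyz": the shift along the tool's x, y, z in units of 50 mm (1.0 is 50 mm), a list of three; "claw": the finger opening in mm, from 0 to 85.4. A call has 1 to 12 rows; each row shifts and turns the commanded pose from where the row before left it, along the tool's axes as they then stand; what a row does not reach is not made up. A row lasts 1/10 s, in which the tool goes at most 50 mm and 8.59 degrees, less where a joint would pass 70% of its speed; a pose out of reach is approached as far as the arm can. A call is refused whole if a number of a shift passes 1 or a number of a turn 1, either way. A call with a gripper value outside its range is refused whole. The fingers move at their own pace and stop on an object; "squeeze" is the grip in N (left out, the last holds). Time passes only in rows, so rows that do not move let the fingers close. It gives the time, the measured TCP pose, the force, the opening and the grip force at its end, in the units of the state.
- env.observe(): the state, without advancing time (a new reading comes with each control period).
- imaging.get_image(name): name is "side" or "top" or "wrist"; returns (picture, depth): 420x560x3 uint8, blue, green, red; 420x560 float32, m along the optical axis (not along the pixel's ray), 0 where there is no reading.
- imaging.camera_info(name): a dict with "camera_matrix" (3x3 intrinsics, pixels), "rvec" (rotation vector, rad) and "tvec" (3), from world to camera coordinates, as OpenCV has them. Camera axes: x right, y down, z forward; pixel columns grow to the right and rows downward; lengths in m; the calibration is good to about 2 mm. A picture is of the moment at which its call begins: read the wrist's pose just before it. camera_info takes no time and is no camera call; for the wrist camera it gives the pose at the moment of the call.
- env.close_job(): hands the job in; it is judged then, once.
The state is a dict: "time_s": time; "q": joint angles; "qvel": joint speeds; "joint_efforts": joint torques, N m; "position": TCP position; "tool_rot": TCP orientation; "ft_force": force on the tool from outside, world axes, zero at the start; "wrist_torque": the same for the moment, N m; "grip_width": finger opening in m; "gripper_force": force on a finger pad.
Only numpy, scipy, OpenCV 4.12 (cv2) and the standard library are available. Lean on these libraries where they do the work, as an engineer would, in place of code of your own. Each camera call takes 0.05 s, during which the arm holds its last target. There are 200 camera calls.

## Working session

There is one attempt and no reset: what is moved stays moved. The work goes in short steps, Python scripts to look and compute and a tool call to move; the robot and the scene stay as the last step left them, time stands still between calls to the robot, and variables do not carry over. Pictures are saved under pics/ and viewed, at most 12 in all, crops included, and the job is handed in when it is done.

Besides the shell and the picture viewer there is one more tool, called after ">>>" as a command line: name --argument value ..., lists and objects as JSON in quotes. arm_command: Moves the arm, as the interface text tells. Its arguments: {"type":"object","properties":{"turn":{"type":"array"},"xyz":{"type":"array"},"claw":{"type":"array"},"squeeze":{"type":"number"}},"required":["turn","xyz","claw"]}

```bash
mkdir -p pics; cat > h.py <<'E'
import numpy as np,cv2
from rig import env,imaging
def cam(n):
    i=imaging.camera_info(n);K=np.array(i["camera_matrix"]).reshape(3,3);R=cv2.Rodrigues(np.array(i["rvec"],float))[0];return K,R,np.array(i["tvec"],float).ravel()
def grab(n):
    c=cam(n);im,d=imaging.get_image(n);return im,d,c
def cloud(d,c):
    K,R,t=c;v,u=np.indices(d.shape);p=np.stack([(u-K[0,2])/K[0,0]*d,(v-K[1,2])/K[1,1]*d,d],-1)
    w=(p-t)@R;w[d<=0]=np.nan;return w
def proj(P,c):
    K,R,t=c;q=(np.atleast_2d(P)@R.T+t)@K.T;return q[:,:2]/q[:,2:]
E
python3 - <<'E'
from h import *
for n in("side","top"):
    im,d,c=grab(n);np.savez(f"pics/{n}0.npz",im=im,d=d,K=c[0],R=c[1],t=c[2]);cv2.imwrite(f"pics/{n}0.png",im);print(n,-c[1].T@c[2],c[1][2],c[0][0,0])
    print((d>0).mean())
E
```

```text
side [-0.70202577 -0.72496272  1.15296854] [ 0.66088812  0.51650541 -0.54447136] 508.85003307442736
0.8630527210884353
top [0.32287878 0.21287386 1.82550426] [ 0.12239775 -0.0088935  -0.99244128] 472.4110315440297
0.9959438775510204
```

```bash
python3 -c "
import cv2,numpy as np
a=cv2.imread('pics/top0.png');b=cv2.imread('pics/side0.png')
cv2.imwrite('pics/both.png',cv2.resize(np.hstack([a,b]),(800,300)))"
```

```text
(no output)
```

View pics/top0.png

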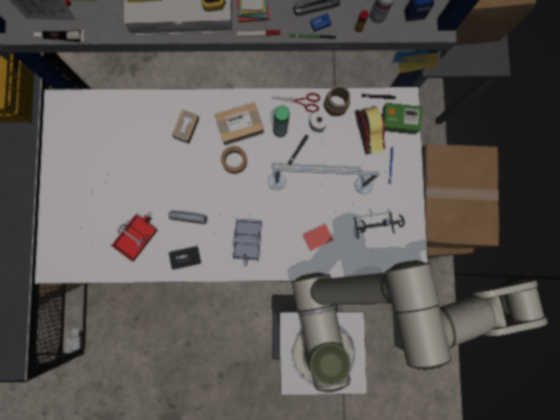

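View pics/side0.png

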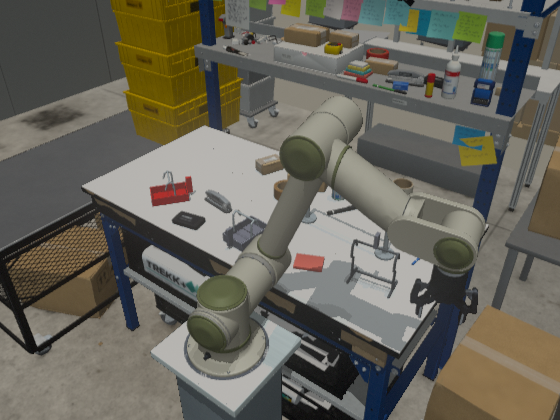

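The top view shows the grey tray at about (247,240) and the red look-alike at (135,237). The hanger is at (380,224), the rail runs from (275,168) to (370,178), the note pad is at (318,237), the tape at (234,160) and the stapler at (188,216). The grey tray fits the description because the other one is red. I'll measure now and confirm in a crop.

```bash
python3 - <<'E'
from h import *
S={}
for n in("side","top"):
    z=np.load(f"pics/{n}0.npz");S[n]=(z["im"],z["d"],(z["K"],z["R"],z["t"]))
im,d,c=S["top"];W=cloud(d,c)
def rep(name,u0,u1,v0,v1,zl,zh,f=None):
    w=W[v0:v1,u0:u1];i=im[v0:v1,u0:u1].astype(int)
    m=(w[...,2]>zl)&(w[...,2]<zh)
    if f is not None:m&=f(i)
    p=w[m];
    if len(p)<5:print(name,len(p));return
    r=cv2.minAreaRect(p[:,:2].astype(np.float32)*1000)
    print(name,len(p),"mean",p.mean(0).round(4),"rect",np.round(r[0],1),np.round(r[1],1),round(r[2],1),"z",np.percentile(p[:,2],[5,50,95]).round(3));return p
rep("rail",265,385,155,195,.2,.27)
rep("hangtop",350,410,205,245,.1,.23)
rep("hangall",350,410,205,245,.015,.23)
rep("traywall",228,268,210,270,.02,.05)
rep("trayhooks",228,268,210,270,.075,.12)
rep("traylug",228,268,250,270,.04,.12)
rep("pad",300,338,222,252,.006,.03)
rep("table",300,338,190,222,-.05,.03)
rep("tape",215,255,145,175,.03,.06)
rep("stapler",165,210,205,228,.02,.07)
a=cv2.resize(im[150:275,215:415],(800,500),interpolation=cv2.INTER_CUBIC)
cv2.imwrite("pics/crop.png",a)
E
```

```text
rail 383 mean [ 0.6419 -0.0036  0.2384] rect [641.9  -4.2] [354.9  14.9] 87.0 z [0.231 0.239 0.245]
hangtop 189 mean [ 0.4697 -0.2068  0.1609] rect [ 472.  -207.8] [ 44.7 148.8] 7.0 z [0.125 0.156 0.207]
hangall 262 mean [ 0.4689 -0.2061  0.1304] rect [ 473.4 -221.3] [ 60.4 178. ] 1.2 z [0.033 0.153 0.205]
traywall 130 mean [0.4264 0.2836 0.0336] rect [413.3 283.6] [100.4 168.9] 85.2 z [0.024 0.034 0.043]
trayhooks 103 mean [0.4016 0.2838 0.0956] rect [382.5 287. ] [ 99.  108.8] 82.3 z [0.08  0.099 0.105]
traylug 31 mean [0.3422 0.2882 0.0715] rect [352.7 288.7] [94.4 49.1] 84.8 z [0.041 0.08  0.092]
pad 474 mean [0.4325 0.0128 0.0121] rect [435.    6.1] [144.  111.8] 89.4 z [0.006 0.012 0.019]
table 1211 mean [ 0.5562  0.0028 -0.0008] rect [556.5   2.4] [146.7 125.3] 89.1 z [-0.008 -0.001  0.007]
tape 316 mean [0.7328 0.3314 0.0467] rect [733.4 331.9] [98.3 97.9] 14.8 z [0.035 0.047 0.055]
stapler 221 mean [0.5121 0.5082 0.0482] rect [512.4 513.4] [141.8  24.7] 82.1 z [0.035 0.049 0.06 ]
```

View pics/crop.png

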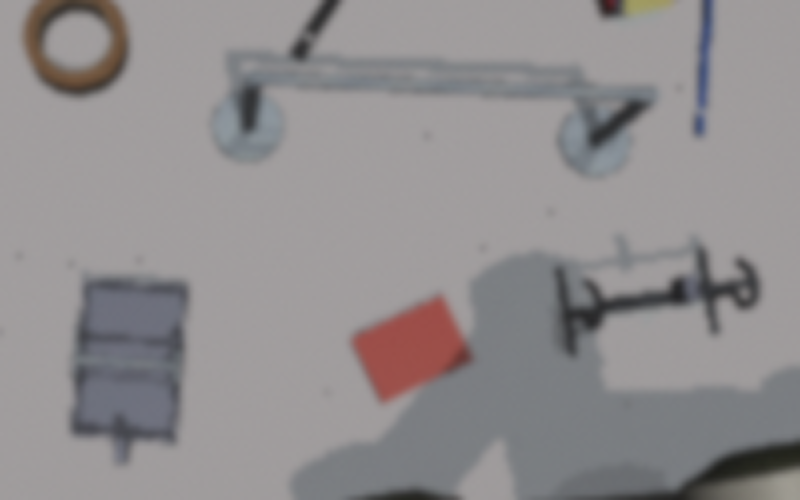

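The crop confirms the grey tray at crop (130,360), with its lug at (120,450) towards the robot and hook rods across it. The hanger's hooks are at (600,300) and (745,275), with the lug top near (688,288). Yaw is about -3° for the rail, +7° for the hanger and -5° for the tray. Next I'll refine the grip points.

```bash
cat >> h.py <<'E'
def Rdown(yaw,pitch=0,ref=None):
    "tool z down, tilted by pitch (deg) so the body leans to -x; tool y along the yawed y axis, sign nearest to ref"
    a,p=np.radians([yaw,pitch]);Z=np.array([[np.cos(a),-np.sin(a),0],[np.sin(a),np.cos(a),0],[0,0,1]])
    z=Z@[np.sin(p),0,-np.cos(p)]; best=None
    for s in(1,-1):
        y=Z@[0,s,0];R=np.stack([np.cross(y,z),y,z],1)
        if best is None or np.trace(ref.T@R)>np.trace(ref.T@best):best=R
    return best
def plan(Rt,P,step=.03):
    "turn (5deg units, first in place) and shift (50mm units, in target axes) totals"
    s=env.observe();R=np.array(s["tool_rot"]).reshape(3,3);p=np.array(s["position"])
    rv=np.degrees(cv2.Rodrigues(R.T@Rt)[0].ravel())/5;d=Rt.T@(np.array(P)-p)/.05
    print("turn",rv.round(2),"shift(target axes)",d.round(2),"shift(now axes)",(R.T@(np.array(P)-p)/.05).round(2),"dist",np.linalg.norm(d)*.05)
def grip(yaw,pitch,P,up=0):
    "TCP target for a grasp point P"
    R=Rdown(yaw,pitch,np.array(env.observe()["tool_rot"]).reshape(3,3));return R,np.array(P)+.019*R[:,2]+[0,0,up]
E
python3 - <<'E'
from h import *
s=env.observe();print(np.round(s["tool_rot"],3),s["position"])
S={}
for n in("side","top"):
    z=np.load(f"pics/{n}0.npz");S[n]=(z["im"],z["d"],(z["K"],z["R"],z["t"]))
for n,(im,d,c) in S.items():
    W=cloud(d,c).reshape(-1,3)
    def sel(x0,x1,y0,y1,z0,z1):
        return W[(W[:,0]>x0)&(W[:,0]<x1)&(W[:,1]>y0)&(W[:,1]<y1)&(W[:,2]>z0)&(W[:,2]<z1)]
    print(n)
    p=sel(.4,.54,-.32,-.1,.18,.22);print("hlug",len(p),p.mean(0),p.min(0),p.max(0))
    p=sel(.4,.54,-.32,-.1,.14,.17)
    if len(p)>4:
        print("crown/topbar",len(p),p.mean(0),p.min(0),p.max(0),np.polyfit(p[:,1],p[:,0],1))
    p=sel(.6,.69,-.16,.16,.225,.26)
    if len(p)>4:
        f=np.polyfit(p[:,1],p[:,0],1);print("rail",len(p),f,"yaw",-np.degrees(np.arctan(f[0])),p[:,2].mean(),p[:,2].max())
    p=sel(.55,.7,-.3,.3,.225,.26);print("ext",p[:,1].min(),p[:,1].max())
    p=sel(.28,.36,.22,.34,.06,.1);print("tlug",len(p),p.mean(0),p.min(0),p.max(0))
    p=sel(.38,.47,.2,.36,.085,.12)
    if len(p)>4:f=np.polyfit(p[:,1],p[:,0],1);print("thook",len(p),p.mean(0),"yaw",-np.degrees(np.arctan(f[0])),p.min(0),p.max(0))
    p=sel(.3,.55,.2,.36,.022,.045);r=cv2.minAreaRect(p[:,:2].astype(np.float32)*1000);print(r)
R=Rdown(7,0,np.array(s["tool_rot"]));plan(R,[.40,-.21,.30])
E
```

```text
[[ 0.921  0.389 -0.   ]
 [ 0.389 -0.921  0.001]
 [ 0.    -0.001 -1.   ]] [ 0.21403216 -0.50637243  0.2307704 ]
side
hlug 58 [ 0.4672882  -0.21261496  0.19850291] [ 0.45706813 -0.21846095  0.18069777] [ 0.48350712 -0.204588    0.21041671]
crown/topbar 165 [ 0.46850703 -0.2152728   0.1570675 ] [ 0.44298346 -0.28538069  0.14083692] [ 0.49583796 -0.1379822   0.16997778] [-0.13233047  0.44001988]Traceback (most recent call last):
  File "<stdin>", line 18, in <module>
    return umr_minimum(a, axis, None, out, keepdims, initial, where)
ValueError: zero-size array to reduction operation minimum which has no identity
```

```bash
python3 - <<'E'
from h import *
s=env.observe()
S={}
for n in("side","top"):
    z=np.load(f"pics/{n}0.npz");S[n]=(z["im"],z["d"],(z["K"],z["R"],z["t"]))
for n,(im,d,c) in S.items():
    W=cloud(d,c).reshape(-1,3)
    def sel(nm,x0,x1,y0,y1,z0,z1,fit=0):
        p=W[(W[:,0]>x0)&(W[:,0]<x1)&(W[:,1]>y0)&(W[:,1]<y1)&(W[:,2]>z0)&(W[:,2]<z1)]
        if len(p)<4:print(nm,len(p));return
        f=np.polyfit(p[:,1],p[:,0],1);print(nm,len(p),p.mean(0).round(4),p.min(0).round(3),p.max(0).round(3),"yaw",-np.degrees(np.arctan(f[0])).round(2) if fit else "")
    print(n)
    sel("hlug",.4,.54,-.32,-.1,.18,.22)
    sel("topbar",.4,.54,-.32,-.1,.14,.17,1)
    sel("rail",.6,.69,-.16,.16,.225,.26,1)
    sel("railext",.6,.69,-.3,.3,.225,.26)
    sel("tlug",.28,.36,.22,.34,.065,.1)
    sel("thook",.38,.47,.2,.36,.085,.12,1)
    for k,v in dict(hlugside=0).items():pass
R=Rdown(7,0,np.array(s["tool_rot"]));plan(R,[.40,-.21,.32]);print(R.round(3))
E
```

```text
side
hlug 58 [ 0.4673 -0.2126  0.1985] [ 0.457 -0.218  0.181] [ 0.484 -0.205  0.21 ] yaw 
topbar 165 [ 0.4685 -0.2153  0.1571] [ 0.443 -0.285  0.141] [ 0.496 -0.138  0.17 ] yaw 7.54
rail 0
railext 0
tlug 44 [0.3382 0.2853 0.0791] [0.325 0.277 0.065] [0.356 0.296 0.095] yaw 
thook 75 [0.4138 0.2772 0.1001] [0.396 0.229 0.086] [0.429 0.335 0.11 ] yaw -2.5
top
hlug 37 [ 0.4698 -0.2075  0.2006] [ 0.46  -0.216  0.182] [ 0.481 -0.202  0.212] yaw 
topbar 120 [ 0.4704 -0.206   0.1551] [ 0.447 -0.282  0.14 ] [ 0.497 -0.132  0.17 ] yaw 6.88
rail 329 [ 0.6423 -0.0009  0.2393] [ 0.629 -0.159  0.228] [0.657 0.159 0.25 ] yaw -3.06
railext 372 [ 0.6421 -0.0042  0.2391] [ 0.626 -0.181  0.228] [0.657 0.173 0.25 ] yaw 
tlug 22 [0.3383 0.2891 0.0827] [0.328 0.283 0.067] [0.347 0.294 0.095] yaw 
thook 80 [0.4164 0.2819 0.0991] [0.397 0.235 0.086] [0.435 0.33  0.111] yaw -4.23
turn [-0.01 -0.    3.18] shift(target axes) [ 4.41 -5.43 -1.78] shift(now axes) [ 5.73 -4.01 -1.78] dist 0.3610852756603688
[[ 0.993  0.122  0.   ]
 [ 0.122 -0.993  0.   ]
 [ 0.     0.    -1.   ]]
```

>>> arm_command --turn '[[0,0,0.8],[0,0,0.8],[0,0,0.8],[0,0,0.78]]' --xyz '[[0,0,-0.45],[0,0,-0.45],[0,0,-0.45],[0,0,-0.43]]' --claw '[50,50,50,50]' --squeeze 60

```text
time_s: 0.5
position: [0.214, -0.5064, 0.321]
tool_rot: [[0.993, 0.119, -0.0], [0.119, -0.993, 0.001], [-0.0, -0.001, -1.0]]
ft_force: [-1.3, 0.3, 0.4]
grip_width: 0.0501
gripper_force: 0.0
```

>>> arm_command --turn '[[0,0,0],[0,0,0],[0,0,0],[0,0,0],[0,0,0],[0,0,0],[0,0,0],[0,0,0],[0,0,0],[0,0,0],[0,0,0],[0,0,0]]' --xyz '[[0.44,-0.54,0],[0.44,-0.54,0],[0.44,-0.54,0],[0.44,-0.54,0],[0.44,-0.54,0],[0.44,-0.54,0],[0.44,-0.54,0],[0.44,-0.54,0],[0.44,-0.54,0],[0.44,-0.54,0],[0,0,0],[0,0,0]]' --claw '[50,50,50,50,50,50,50,50,50,50,50,50]'

```text
time_s: 1.7
position: [0.3996, -0.2114, 0.3201]
tool_rot: [[0.992, 0.124, -0.0], [0.124, -0.992, 0.0], [-0.0, -0.0, -1.0]]
ft_force: [-0.2, -0.4, 0.3]
grip_width: 0.05
gripper_force: 0.0
```

```bash
cat >> h.py <<'E'
def sel(W,nm,x0,x1,y0,y1,z0,z1,fit=0):
    W=W.reshape(-1,3);p=W[(W[:,0]>x0)&(W[:,0]<x1)&(W[:,1]>y0)&(W[:,1]<y1)&(W[:,2]>z0)&(W[:,2]<z1)]
    if len(p)<4:print(nm,len(p));return p
    f=np.polyfit(p[:,1],p[:,0],1);print(nm,len(p),p.mean(0).round(4),np.percentile(p,2,0).round(4),np.percentile(p,98,0).round(4),"yaw",-np.degrees(np.arctan(f[0])).round(2) if fit else "");return p
E
python3 - <<'E'
from h import *
im,d,c=grab("wrist");cv2.imwrite("pics/w1.png",im);W=cloud(d,c);print((d>0).mean(),c[1].round(2),(-c[1].T@c[2]).round(3),env.observe()["position"],env.observe()["time_s"])
sel(W,"hlug",.4,.54,-.32,-.1,.196,.215)
sel(W,"topbar",.4,.54,-.32,-.1,.14,.17,1)
sel(W,"rail",.6,.69,-.16,.16,.225,.26,1)
E
```

```text
0.9959098639455782 [[ 0.12 -0.99 -0.  ]
 [-0.94 -0.12  0.33]
 [-0.32 -0.04 -0.95]] [ 0.483 -0.202  0.463] [ 0.39933265 -0.21199981  0.32013174] 1.75
hlug 498 [ 0.473  -0.2111  0.2057] [ 0.4618 -0.2176  0.2036] [ 0.4842 -0.2049  0.2074] yaw 
topbar 1802 [ 0.4729 -0.211   0.1551] [ 0.4502 -0.2831  0.1429] [ 0.4956 -0.1392  0.159 ] yaw 7.39
rail 0
```

View pics/w1.png

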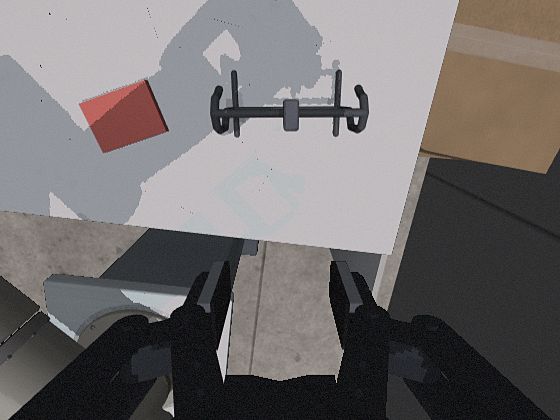

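The wrist view shows the lug at (290,114), hooks at (218,105) and (358,108), and the red pad well clear at (125,115). The lug is at (0.473,-0.211) with yaw 7.3°.

```bash
python3 - <<'E'
from h import *
R,P=grip(7.3,0,[.473,-.211,.188]);plan(R,P)
E
```

```text
turn [-0.    0.01 -0.06] shift(target axes) [1.46 0.17 3.02] shift(now axes) [1.47 0.16 3.02] dist 0.16813293176621094
```

>>> arm_command --turn '[[0,0,-0.06],[0,0,0],[0,0,0],[0,0,0],[0,0,0],[0,0,0],[0,0,0],[0,0,0],[0,0,0],[0,0,0],[0,0,0],[0,0,0]]' --xyz '[[0.49,0.06,0],[0.49,0.06,0],[0.48,0.05,0],[0,0,0.5],[0,0,0.5],[0,0,0.5],[0,0,0.5],[0,0,0.4],[0,0,0.3],[0,0,0.2],[0,0,0.12],[0,0,0]]' --claw '[50,50,50,50,50,50,50,50,50,50,50,50]'

```text
time_s: 2.95
position: [0.4727, -0.2115, 0.1689]
tool_rot: [[0.992, 0.126, -0.001], [0.126, -0.992, 0.0], [-0.001, -0.001, -1.0]]
ft_force: [0.4, 0.6, -0.2]
grip_width: 0.0503
gripper_force: 0.0
```

>>> arm_command --turn '[[0,0,0],[0,0,0],[0,0,0],[0,0,0],[0,0,0],[0,0,0],[0,0,0],[0,0,0]]' --xyz '[[0,0,0],[0,0,0],[0,0,0],[0,0,0],[0,0,0],[0,0,0],[0,0,0],[0,0,0]]' --claw '[40,30,20,8,4,4,4,4]' --squeeze 60

```text
time_s: 3.75
position: [0.4732, -0.211, 0.1698]
tool_rot: [[0.992, 0.127, 0.001], [0.127, -0.992, -0.0], [0.001, 0.0, -1.0]]
ft_force: [-0.4, 1.4, 5.4]
grip_width: 0.0111
gripper_force: 58.9
```

>>> arm_command --turn '[[0,0,0],[0,0,0],[0,0,0],[0,0,0],[0,0,0],[0,0,0],[0,0,0],[0,0,0],[0,0,0],[0,0,0],[0,0,0],[0,0,0]]' --xyz '[[0,0,-0.1],[0,0,-0.2],[0,0,-0.3],[0,0,-0.4],[0,0,-0.4],[0,0,-0.4],[0,0,-0.4],[0,0,-0.4],[0,0,-0.2],[0,0,-0.1],[0,0,0],[0,0,0]]' --claw '[4,4,4,4,4,4,4,4,4,4,4,4]'

```text
time_s: 4.95
position: [0.4728, -0.2109, 0.3134]
tool_rot: [[0.992, 0.127, -0.001], [0.127, -0.992, 0.001], [-0.001, -0.001, -1.0]]
ft_force: [-0.5, 0.1, -3.7]
grip_width: 0.0114
gripper_force: 58.5
```

```bash
python3 - <<'E'
from h import *
# aim: hanger yaw -3.1 in rail frame line; grip 75 mm before the bar (along rail x), raised 142 mm
a=np.radians(-3.1);rx=np.array([np.cos(a),np.sin(a),0])
M=np.array([.642,-.004,0])
R,P=grip(-3.1,0,M-.075*rx+[0,0,.188+.142]);plan(R,P);print(R.round(3))
im,d,c=grab("wrist");W=cloud(d,c)
sel(W,"rail",.6,.69,-.16,.16,.225,.26,1)
im,d,c=grab("side");cv2.imwrite("pics/s2.png",im[190:400,250:530])
E
```

```text
turn [-0.01  0.02  2.08] shift(target axes) [ 1.66 -4.32  0.05] shift(now axes) [ 2.41 -3.95  0.05] dist 0.23114777004287196
[[ 0.999 -0.054  0.   ]
 [-0.054 -0.999  0.   ]
 [ 0.     0.    -1.   ]]
rail 0
```

>>> arm_command --turn '[[0,0,0.5],[0,0,0.8],[0,0,0.78],[0,0,0]]' --xyz '[[0,0,0],[0,0,0],[0,0,0],[0.05,-0.2,0]]' --claw '[4,4,4,4]'

```text
time_s: 5.45
position: [0.4759, -0.2016, 0.3137]
tool_rot: [[0.998, -0.056, -0.001], [-0.056, -0.998, 0.0], [-0.001, -0.0, -1.0]]
ft_force: [0.9, -0.2, -2.8]
grip_width: 0.0111
gripper_force: 58.5
```

>>> arm_command --turn '[[0,0,0],[0,0,0],[0,0,0],[0,0,0],[0,0,0],[0,0,0],[0,0,0],[0,0,0],[0,0,0],[0,0,0],[0,0,0],[0,0,0]]' --xyz '[[0.1,-0.4,0],[0.1,-0.4,0],[0.1,-0.4,0],[0.1,-0.4,0],[0.15,-0.4,0],[0.15,-0.4,0],[0.2,-0.4,0],[0.2,-0.4,0],[0.2,-0.4,0],[0.2,-0.3,0],[0.11,-0.22,0],[0,0,0]]' --claw '[4,4,4,4,4,4,4,4,4,4,4,4]'

```text
time_s: 6.65
position: [0.5678, 0.0016, 0.3138]
tool_rot: [[0.999, -0.051, -0.001], [-0.051, -0.999, 0.0], [-0.001, -0.0, -1.0]]
ft_force: [-0.1, -0.6, -2.6]
grip_width: 0.0113
gripper_force: 58.7
```

```bash
python3 - <<'E'
from h import *
s=env.observe();print(s["position"],np.round(s["tool_rot"],3),s["grip_width"])
im,d,c=grab("wrist");W=cloud(d,c);cv2.imwrite("pics/w3.png",im)
sel(W,"rail",.625,.69,-.16,.16,.225,.26,1)
P=W[(abs(W[...,0]-.642)<.02)&(abs(W[...,2]-.236)<.012)];print(np.unique((P[:,1]*20).round()/20,return_counts=True))
im,d,c=grab("side");W=cloud(d,c);sel(W,"rail",.625,.69,-.16,.16,.225,.26,1);cv2.imwrite("pics/s3.png",cv2.resize(im[100:310,220:500],(800,600)))
im,d,c=grab("top");W=cloud(d,c);sel(W,"rail",.625,.69,-.17,.17,.228,.245,1)
E
```

```text
[0.56776772 0.00158025 0.31380654] [[ 0.999 -0.051 -0.001]
 [-0.051 -0.999  0.   ]
 [-0.001 -0.    -1.   ]] 0.011301251013651587
rail 9268 [ 6.453e-01 -3.000e-04  2.397e-01] [ 0.634  -0.1537  0.236 ] [0.6567 0.1539 0.242 ] yaw -2.94
(array([-0.2 , -0.15, -0.1 , -0.05,  0.  ,  0.05,  0.1 ,  0.15]), array([ 122, 1548, 1451, 1453, 1450, 1448, 1455, 1351]))
rail 226 [ 0.6403 -0.0201  0.2398] [ 0.6291 -0.1561  0.2322] [0.6523 0.1585 0.2468] yaw -2.77
rail 156 [0.6459 0.0642 0.2386] [ 0.6293 -0.1681  0.2306] [0.6564 0.1689 0.2442] yaw -2.92
```

View pics/w3.png

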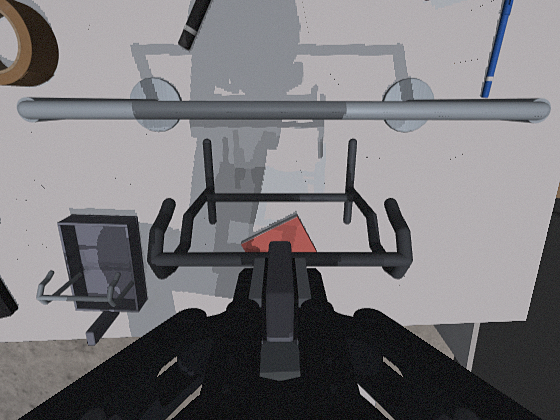

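The view shows the bar along row 108 (columns 20–550), the hanger's top bar at row 260 and its tips pointing at the bar (170,205 and 392,205). The centring is good. I'll measure the remaining offset with the same camera.

```bash
python3 - <<'E'
from h import *
im,d,c=grab("wrist");W=cloud(d,c);p=np.array(env.observe()["position"])
sel(W,"topbar",.54,.60,-.06,-.02,.27,.315,1);sel(W,"topbar2",.54,.60,.02,.06,.27,.315,1)
sel(W,"hooks",.54,.64,-.1,.1,.25,.315,1)
sel(W,"tips",.59,.625,-.1,.1,.24,.315,1)
a=np.radians(-3);rx=np.array([np.cos(a),np.sin(a),0])
print((np.array([.6453,0,0])-p)@rx)
E
```

```text
topbar 1088 [ 0.5662 -0.04    0.3011] [ 0.5614 -0.0592  0.2973] [ 0.5695 -0.0207  0.3031] yaw -3.06
topbar2 1092 [0.5705 0.04   0.3012] [0.5658 0.0207 0.297 ] [0.5738 0.0593 0.3034] yaw -3.08
hooks 5827 [ 0.5713 -0.0008  0.2955] [ 0.5499 -0.073   0.2574] [0.5923 0.0707 0.3095] yaw -2.95
tips 213 [0.5928 0.067  0.2732] [0.5901 0.064  0.2664] [0.5961 0.0708 0.282 ] yaw -4.04
0.07799048604293043
```

>>> arm_command --turn '[[0,0,0],[0,0,0],[0,0,0],[0,0,0],[0,0,0],[0,0,0],[0,0,0],[0,0,0],[0,0,0],[0,0,0]]' --xyz '[[0.1,0,0],[0.2,0,0],[0.3,0,0],[0.3,0,0],[0.3,0,0],[0.2,0,0],[0.1,0,0],[0.04,0,0],[0,0,0],[0,0,0]]' --claw '[4,4,4,4,4,4,4,4,4,4]'

```text
time_s: 7.85
position: [0.6433, -0.0044, 0.3125]
tool_rot: [[0.998, -0.055, -0.006], [-0.055, -0.999, 0.001], [-0.006, -0.0, -1.0]]
ft_force: [-5.9, -1.0, -12.2]
grip_width: 0.0114
gripper_force: 58.3
```

>>> arm_command --turn '[[0,0,0],[0,0,0],[0,0,0],[0,0,0],[0,0,0],[0,0,0],[0,0,0],[0,0,0],[0,0,0],[0,0,0],[0,0,0],[0,0,0]]' --xyz '[[0,0,0.1],[0,0,0.15],[0,0,0.15],[0,0,0.15],[0,0,0.15],[0,0,0.1],[0,0,0.08],[0,0,0.05],[0,0,0.04],[0,0,0],[0,0,0],[0,0,0]]' --claw '[4,4,4,4,4,4,4,4,4,4,4,4]'

```text
time_s: 9.05
position: [0.6445, -0.004, 0.2661]
tool_rot: [[0.999, -0.054, 0.0], [-0.054, -0.999, -0.0], [0.0, 0.0, -1.0]]
ft_force: [0.4, -0.4, -3.0]
grip_width: 0.0112
gripper_force: 59.4
```

```bash
python3 - <<'E'
from h import *
im,d,c=grab("wrist");W=cloud(d,c)
sel(W,"topbar",.62,.67,-.06,-.02,.242,.29,1);sel(W,"topbar2",.62,.67,.02,.06,.242,.29,1)
sel(W,"rail",.625,.67,.09,.15,.225,.25,1);sel(W,"rail",.625,.67,-.15,-.09,.225,.25,1)
cv2.imwrite("pics/w4.png",im)
E
```

```text
topbar 1209 [ 0.6439 -0.0373  0.257 ] [ 0.6387 -0.059   0.2491] [ 0.6506 -0.0203  0.2875] yaw -8.22
topbar2 1045 [0.6471 0.0402 0.2527] [0.6429 0.021  0.2423] [0.6504 0.0593 0.2551] yaw -3.06
rail 2029 [0.6534 0.12   0.2397] [0.6462 0.0912 0.235 ] [0.6586 0.1489 0.2421] yaw -3.08
rail 2038 [ 0.6411 -0.12    0.2391] [ 0.6345 -0.1489  0.2338] [ 0.646  -0.0911  0.2417] yaw -3.06
```

View pics/w4.png

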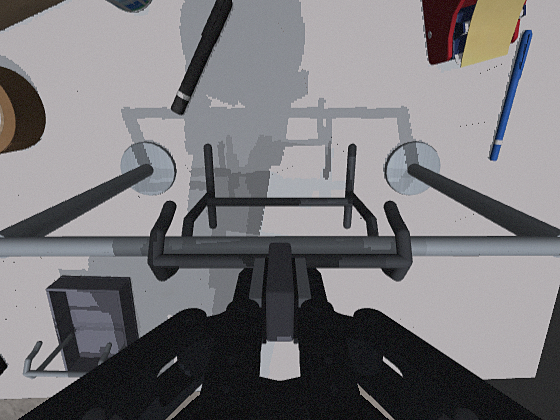

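The tips (170,205 and 392,205) are beyond the bar (row 245), with the crowns about 4 mm above their seat. I'll lower onto it and let go gently.

>>> arm_command --turn '[[0,0,0],[0,0,0],[0,0,0],[0,0,0],[0,0,0],[0,0,0]]' --xyz '[[0,0,0.03],[0,0,0.03],[0,0,0.02],[0,0,0.015],[0,0,0],[0,0,0]]' --claw '[4,4,4,4,4,4]' --squeeze 20

```text
time_s: 9.7
position: [0.6451, -0.0041, 0.2631]
tool_rot: [[0.999, -0.054, 0.005], [-0.054, -0.999, -0.001], [0.005, 0.0, -1.0]]
ft_force: [1.2, 0.7, 6.7]
grip_width: 0.0112
gripper_force: 61.0
```

>>> arm_command --turn '[[0,0,0],[0,0,0],[0,0,0],[0,0,0],[0,0,0],[0,0,0],[0,0,0]]' --xyz '[[0,0,0],[0,0,0],[0,0,0],[0,0,0],[0,0,0],[0,0,0],[0,0,0]]' --claw '[13,16,20,25,30,30,30]'

```text
time_s: 10.4
position: [0.6444, -0.004, 0.261]
tool_rot: [[0.999, -0.054, -0.0], [-0.054, -0.999, 0.0], [-0.0, -0.0, -1.0]]
ft_force: [0.8, 0.2, 0.7]
grip_width: 0.0299
gripper_force: 0.0
```

>>> arm_command --turn '[[0,0,0],[0,0,0],[0,0,0],[0,0,0],[0,0,0],[0,0,0],[0,0,0],[0,0,0],[0,0,0]]' --xyz '[[0,0,-0.1],[0,0,-0.2],[0,0,-0.3],[0,0,-0.4],[0,0,-0.4],[0,0,-0.3],[0,0,0],[0,0,0],[0,0,0]]' --claw '[30,30,30,30,30,30,30,30,30]'

```text
time_s: 11.3
position: [0.6442, -0.004, 0.3451]
tool_rot: [[0.999, -0.054, -0.002], [-0.054, -0.999, 0.0], [-0.002, -0.0, -1.0]]
ft_force: [-0.1, -0.4, 0.3]
grip_width: 0.0301
gripper_force: 0.0
```

```bash
python3 - <<'E'
from h import *
im,d,c=grab("wrist");W=cloud(d,c)
sel(W,"topbar",.62,.67,-.06,-.02,.242,.29,1);sel(W,"topbar2",.62,.67,.02,.06,.242,.29,1)
sel(W,"lugtop",.61,.67,-.02,.02,.285,.31)
sel(W,"lowerbar",.60,.70,-.06,.06,.115,.14,1)
im,d,c=grab("top");W=cloud(d,c)
sel(W,"tlug",.28,.36,.22,.34,.075,.1)
# plan to a look pose over the tray, via robot side
a=-4.
R,P=grip(-3.5,20,[.338,.287,.066],.15);plan(R,P);print(R.round(3),P)
E
```

```text
topbar 507 [ 0.6421 -0.0401  0.2498] [ 0.6375 -0.0592  0.2463] [ 0.6456 -0.021   0.252 ] yaw -3.09
topbar2 512 [0.6464 0.0401 0.2499] [0.6421 0.0208 0.2433] [0.65   0.0592 0.2522] yaw -3.27
lugtop 717 [ 0.642  -0.0043  0.2973] [ 0.628  -0.01    0.2866] [0.6518 0.0014 0.3002] yaw 
lowerbar 736 [0.6534 0.     0.1306] [ 0.6476 -0.0577  0.1279] [0.6589 0.0576 0.1326] yaw -3.08
tlug 20 [0.3384 0.2897 0.0828] [0.3285 0.283  0.0786] [0.3468 0.2943 0.0908] yaw 
turn [-0.02  4.02  0.08] shift(target axes) [-6.96 -5.44  0.6 ] shift(now axes) [-6.3  -5.48  2.95] dist 0.4426487552147844
[[ 0.938 -0.061  0.341]
 [-0.057 -0.998 -0.021]
 [ 0.342  0.    -0.94 ]] [0.34448626 0.28660328 0.19814584]
```

The hanger hangs with its crowns on the bar and its lower bar at about (0.6535, 0, 0.127). Next, the tray.

>>> arm_command --turn '[[0,0,0],[0,0,0],[0,0,0],[0,0,0],[0,0,0],[0,0,0],[0,0,0],[0,0,0],[0,0,0],[0,0,0],[0,0,0],[0,0,0]]' --xyz '[[-0.3,0,0],[-0.5,0,0],[-0.6,0,0],[-0.6,-0.3,0],[-0.6,-0.5,0],[-0.6,-0.7,0],[-0.6,-0.7,0],[-0.6,-0.7,0],[-0.6,-0.7,0],[-0.6,-0.7,0],[-0.5,-0.7,0],[-0.2,-0.48,0]]' --claw '[40,40,40,40,40,40,40,40,40,40,40,40]'

```text
time_s: 12.6
position: [0.3423, 0.2883, 0.3462]
tool_rot: [[0.999, -0.052, -0.0], [-0.052, -0.999, 0.0], [-0.0, -0.0, -1.0]]
ft_force: [0.7, -0.0, 0.6]
grip_width: 0.0404
gripper_force: 0.0
```

>>> arm_command --turn '[[0,0.8,0],[0,0.8,0],[0,0.8,0],[0,0.8,0],[0,0.8,0.08],[0,0,0]]' --xyz '[[0,0,0],[0,0,0],[0,0,0],[0,0,0],[0,0,0],[0,0,0]]' --claw '[40,40,40,40,40,40]'

```text
time_s: 13.2
position: [0.3433, 0.2866, 0.3457]
tool_rot: [[0.938, -0.059, 0.341], [-0.056, -0.998, -0.019], [0.342, -0.002, -0.94]]
ft_force: [-0.0, 0.3, -0.8]
grip_width: 0.0404
gripper_force: 0.0
```

```bash
python3 - <<'E'
from h import *
im,d,c=grab("wrist");W=cloud(d,c);cv2.imwrite("pics/w5.png",im);print(env.observe()["q"],proj([[.338,.288,.085],[.42,.28,.035]],c))
sel(W,"tlugtop",.31,.37,.25,.33,.08,.09,1)
p=sel(W,"crossrod",.39,.45,.2,.36,.085,.12,1)
sel(W,"xr+",.39,.45,.30,.325,.095,.12,1);sel(W,"xr-",.39,.45,.24,.265,.095,.12,1)
p=sel(W,"walls",.33,.52,.2,.36,.028,.04)
if len(p)>10:print(cv2.minAreaRect(p[:,:2].astype(np.float32)*1000))
R,P=grip(-3.5,20,[.338,.287,.066],0.);plan(R,P)
E
```

```text
[ 31.03908016   1.37611149  84.74735704 -11.29294391  77.43143789
 125.33400947] [[278.96981209 241.18816414]
 [281.25748078 183.30735164]]
tlugtop 162 [0.3396 0.2878 0.0846] [0.3275 0.2822 0.0815] [0.3512 0.2936 0.0864] yaw 7.69
crossrod 631 [0.4175 0.2807 0.0995] [0.4004 0.2329 0.0901] [0.4341 0.3297 0.1034] yaw -4.48
xr+ 119 [0.4208 0.3131 0.1012] [0.4164 0.301  0.0961] [0.4295 0.3245 0.1036] yaw -8.75
xr- 110 [0.4155 0.2522 0.1013] [0.4118 0.2408 0.0989] [0.4191 0.2639 0.1029] yaw -4.05
walls 883 [0.4278 0.2812 0.0342] [0.3476 0.2279 0.0288] [0.5    0.3339 0.0366] yaw 
((423.94879150390625, 281.0159912109375), (99.88441467285156, 150.05636596679688), 85.3558120727539)
turn [-0.03  0.02  0.01] shift(target axes) [-2.03 -0.    5.6 ] shift(now axes) [-2.02  0.01  5.6 ] dist 0.2977408129884175
```

View pics/w5.png

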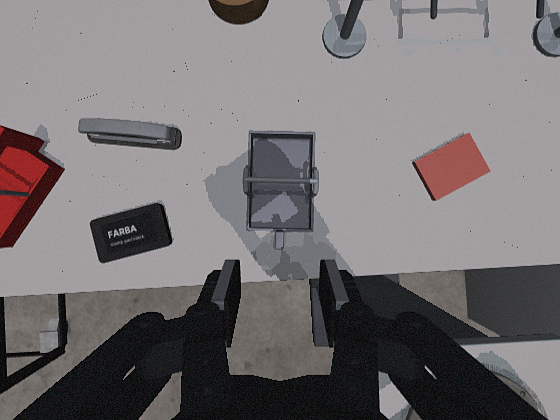

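The grey tray is at (281,182) with its lug at (279,240), well apart from the red look-alike on the left. The tray centre is (0.424, 0.281), yaw is -4.6° and the lug is at (0.3393, 0.2878).

```bash
python3 - <<'E'
from h import *
R,P=grip(-4.6,20,[.3393,.2878,.066],0.);plan(R,P)
E
```

```text
turn [-0.1   0.02  0.22] shift(target axes) [-2.   -0.02  5.61] shift(now axes) [-1.99 -0.    5.61] dist 0.2977469829498037
```

>>> arm_command --turn '[[-0.1,0.02,0.22],[0,0,0],[0,0,0],[0,0,0],[0,0,0],[0,0,0],[0,0,0],[0,0,0],[0,0,0],[0,0,0]]' --xyz '[[0,0,0],[-0.4,0,0.2],[-0.5,0,0.4],[-0.5,0,0.5],[-0.4,0,0.5],[-0.2,-0.02,0.5],[0,0,0.5],[0,0,0.5],[0,0,0.4],[0,0,0]]' --claw '[40,40,40,40,40,40,40,40,40,40]'

```text
time_s: 14.25
position: [0.3114, 0.2897, 0.1454]
tool_rot: [[0.937, -0.084, 0.338], [-0.078, -0.996, -0.031], [0.34, 0.003, -0.941]]
ft_force: [-0.2, -0.8, 0.3]
grip_width: 0.0401
gripper_force: 0.0
```

```bash
python3 - <<'E'
from h import *
im,d,c=grab("wrist");W=cloud(d,c);print(env.observe()["q"])
p=sel(W,"tlugtop",.31,.37,.25,.33,.082,.09,1)
R,P=grip(-4.6,20,[.3393,.2878,.066],0.);plan(R,P)
E
```

```text
[ 34.67925228  11.26499289 109.53224484 -17.94735754  45.00624724
 140.61751504]
tlugtop 557 [0.3397 0.2873 0.0847] [0.3285 0.2815 0.0829] [0.3512 0.2931 0.086 ] yaw 11.95
turn [ 0.03  0.01 -0.03] shift(target axes) [-0.03  0.    2.09] shift(now axes) [-0.03 -0.    2.09] dist 0.10444057132660861
```

>>> arm_command --turn '[[0,0,0],[0,0,0],[0,0,0],[0,0,0],[0,0,0],[0,0,0],[0,0,0],[0,0,0]]' --xyz '[[0,0,0.3],[0,0,0.4],[0,0,0.4],[0,0,0.4],[0,0,0.3],[0,0,0.2],[0,0,0.09],[0,0,0]]' --claw '[40,40,40,40,40,40,40,40]'

```text
time_s: 15.1
position: [0.3471, 0.2877, 0.0494]
tool_rot: [[0.936, -0.082, 0.343], [-0.077, -0.997, -0.028], [0.344, -0.001, -0.939]]
ft_force: [-0.1, -1.1, -0.4]
grip_width: 0.0399
gripper_force: 0.0
```

>>> arm_command --turn '[[0,0,0],[0,0,0],[0,0,0],[0,0,0],[0,0,0],[0,0,0],[0,0,0]]' --xyz '[[0,0,0],[0,0,0],[0,0,0],[0,0,0],[0,0,0],[0,0,0],[0,0,0]]' --claw '[30,20,8,4,4,4,4]' --squeeze 90

```text
time_s: 15.8
position: [0.3469, 0.2877, 0.0499]
tool_rot: [[0.936, -0.081, 0.343], [-0.077, -0.997, -0.027], [0.345, -0.001, -0.939]]
ft_force: [-2.4, -0.0, 5.8]
grip_width: 0.0107
gripper_force: 88.2
```

>>> arm_command --turn '[[0,0,0],[0,0,0],[0,0,0],[0,0,0],[0,0,0],[0,0,0],[0,0,0],[0,0,0]]' --xyz '[[0.03,0,-0.09],[0.07,0,-0.19],[0.1,0,-0.28],[0.1,0,-0.28],[0.1,0,-0.28],[0.1,0,-0.28],[0.03,0,-0.09],[0,0,0]]' --claw '[4,4,4,4,4,4,4,4]'

```text
time_s: 16.6
position: [0.3461, 0.2877, 0.1288]
tool_rot: [[0.936, -0.082, 0.343], [-0.077, -0.997, -0.027], [0.344, -0.001, -0.939]]
ft_force: [0.1, -0.1, -1.3]
grip_width: 0.0108
gripper_force: 87.7
```

```bash
cat >> h.py <<'E'
def tray(W,z0,box):
    "walls rim plane -> pitch, roll and centre"
    x0,x1,y0,y1=box
E
python3 - <<'E'
from h import *
s=env.observe();p=np.array(s["position"]);print(p,s["grip_width"],s["ft_force"])
im,d,c=grab("wrist");W=cloud(d,c);cv2.imwrite("pics/w6.png",im)
x,y,z=p
q=sel(W,"rod",x+.05,x+.11,y-.07,y+.06,.145,.2,1)
sel(W,"rod+",x+.05,x+.11,y+.01,y+.035,.145,.2);sel(W,"rod-",x+.05,x+.11,y-.045,y-.02,.145,.2)
q=sel(W,"rimfar",x+.135,x+.17,y-.08,y+.07,.05,.16,1)
q=sel(W,"rimL",x+.02,x+.15,y+.02,y+.07,.08,.13);
print(q.shape)
# hanging hanger seen?
sel(W,"hbar",.58,.70,-.06,.06,.115,.14,1)
E
```

```text
[0.34613366 0.2876624  0.12879186] 0.010752487272291708 [ 0.08930355 -0.11401443 -1.34395882]
rod 9204 [0.4164 0.2814 0.1757] [0.398  0.2338 0.1512] [0.4357 0.3289 0.1817] yaw -4.34
rod+ 1574 [0.4212 0.3114 0.1782] [0.4163 0.2982 0.1526] [0.4394 0.3226 0.1819] yaw 
rod- 1414 [0.4149 0.2552 0.1801] [0.4117 0.2431 0.1774] [0.4188 0.2672 0.1818] yaw 
rimfar 9219 [0.4922 0.2776 0.0963] [0.4818 0.2292 0.0814] [0.4991 0.3223 0.1141] yaw -2.74
rimL 8629 [0.4244 0.3215 0.0922] [0.3681 0.3083 0.0815] [0.4933 0.3324 0.1146] yaw 
(8629, 3)
hbar 0
```

View pics/w6.png

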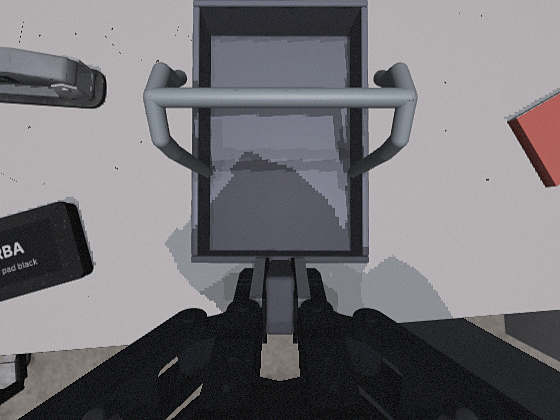

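The tray is held level, its underside about 79 mm up, with hooks at (155,95) and (405,95). At the hang position the wrist camera mount would come close to the rail and lug at this 20° lean. I'll set the tray back down and regrasp at 35°.

>>> arm_command --turn '[[0,0,0],[0,0,0],[0,0,0],[0,0,0],[0,0,0],[0,0,0],[0,0,0],[0,0,0],[0,0,0],[0,0,0],[0,0,0]]' --xyz '[[-0.1,0,0.28],[-0.1,0,0.28],[-0.1,0,0.28],[-0.1,0,0.28],[-0.07,0,0.19],[-0.04,0,0.12],[-0.02,0,0.06],[0,0,0],[0,0,0],[0,0,0],[0,0,0]]' --claw '[4,4,4,4,4,4,4,4,14,22,30]'

```text
time_s: 17.75
position: [0.347, 0.2877, 0.0492]
tool_rot: [[0.936, -0.081, 0.343], [-0.077, -0.997, -0.027], [0.344, -0.001, -0.939]]
ft_force: [0.7, -0.1, -0.3]
grip_width: 0.0298
gripper_force: 0.0
```

>>> arm_command --turn '[[0,0.6,0],[0,0.6,0],[0,0.6,0],[0,0.6,0],[0,0.6,0],[0,0,0],[0,0,0]]' --xyz '[[0,0,0],[0,0,0],[0,0,0],[0,0,0],[0,0,0],[0,0,0],[0,0,0]]' --claw '[30,30,30,30,30,30,30]'

```text
time_s: 18.45
position: [0.369, 0.2822, 0.0902]
tool_rot: [[0.853, -0.06, 0.518], [-0.054, -0.998, -0.028], [0.519, -0.004, -0.855]]
ft_force: [0.8, 0.1, -0.4]
grip_width: 0.0302
gripper_force: 0.0
```

```bash
python3 - <<'E'
from h import *
s=env.observe();print(np.round(s["q"],1),s["time_s"])
R,P=grip(-4.6,35,[.3393,.2878,.066]);plan(R,P)
im,d,c=grab("wrist");W=cloud(d,c);sel(W,"lugtop",.31,.37,.25,.33,.08,.09,1);sel(W,"rod",.39,.45,.265,.3,.095,.12,1)
E
```

```text
[ 32.5  20.1 115.9 -46.1  24.7 165.2] 18.45
turn [-0.17  0.75  0.17] shift(target axes) [-0.77 -0.06  0.43] shift(now axes) [-0.74 -0.07  0.48] dist 0.044280042341683354
lugtop 1165 [0.3399 0.2872 0.0847] [0.3281 0.281  0.0825] [0.3549 0.2934 0.0874] yaw 17.78
rod 919 [0.4173 0.2825 0.1013] [0.4137 0.2658 0.0987] [0.4214 0.2993 0.1031] yaw -4.81
```

Joint 6 reached its limit. I'll back off, turn the hand half a turn about its axis so the camera faces the robot, and regrasp at 20°.

>>> arm_command --turn '[[0,0,0],[0,0,0],[0,0,0],[0,0,0],[0,0,0],[0,-0.7,0],[0,-0.7,0],[0,-0.7,0],[0,0,1]]' --xyz '[[0,0,-0.4],[0,0,-0.5],[0,0,-0.5],[0,0,-0.5],[0,0,-0.5],[0,0,0],[0,0,0],[0,0,0],[0,0,0]]' --claw '[40,40,40,40,40,40,40,40,40]'

```text
time_s: 19.4
position: [0.3075, 0.2859, 0.1925]
tool_rot: [[0.925, -0.142, 0.351], [-0.145, -0.989, -0.018], [0.35, -0.035, -0.936]]
ft_force: [0.8, -0.3, 0.3]
grip_width: 0.0399
gripper_force: 0.0
```

```bash
python3 - <<'E'
from h import *
print(np.round(env.observe()["q"],1))
E
```

```text
[ 34.3   6.3 106.4 -15.7  51.7 140.9]
```

>>> arm_command --turn '[[0,0,-1],[0,0,-1],[0,0,-1],[0,0,-1],[0,0,-1],[0,0,-1],[0,0,-1],[0,0,-1],[0,0,-1],[0,0,-1],[0,0,-1],[0,0,-1]]' --xyz '[[0,0,0],[0,0,0],[0,0,0],[0,0,0],[0,0,0],[0,0,0],[0,0,0],[0,0,0],[0,0,0],[0,0,0],[0,0,0],[0,0,0]]' --claw '[40,40,40,40,40,40,40,40,40,40,40,40]'

```text
time_s: 20.6
position: [0.3065, 0.2857, 0.1919]
tool_rot: [[0.581, 0.734, 0.352], [0.788, -0.616, -0.018], [0.203, 0.288, -0.936]]
ft_force: [0.2, 0.0, 0.1]
grip_width: 0.0396
gripper_force: 0.0
```

>>> arm_command --turn '[[0,0,-1],[0,0,-1],[0,0,-1],[0,0,-1],[0,0,-1],[0,0,-1],[0,0,-1],[0,0,-1],[0,0,-1],[0,0,-1],[0,0,-1],[0,0,-1]]' --xyz '[[0,0,0],[0,0,0],[0,0,0],[0,0,0],[0,0,0],[0,0,0],[0,0,0],[0,0,0],[0,0,0],[0,0,0],[0,0,0],[0,0,0]]' --claw '[40,40,40,40,40,40,40,40,40,40,40,40]'

```text
time_s: 21.8
position: [0.3064, 0.2857, 0.1919]
tool_rot: [[-0.345, 0.87, 0.352], [0.927, 0.375, -0.018], [-0.148, 0.32, -0.936]]
ft_force: [-0.8, -0.4, -0.5]
grip_width: 0.0401
gripper_force: 0.0
```

>>> arm_command --turn '[[0,0,-1],[0,0,-1],[0,0,-1],[0,0,-1],[0,0,-1],[0,0,-1],[0,0,-1],[0,0,-1],[0,0,-1],[0,0,-1],[0,0,-1],[0,0,-1]]' --xyz '[[0,0,0],[0,0,0],[0,0,0],[0,0,0],[0,0,0],[0,0,0],[0,0,0],[0,0,0],[0,0,0],[0,0,0],[0,0,0],[0,0,0]]' --claw '[40,40,40,40,40,40,40,40,40,40,40,40]'

```text
time_s: 23.0
position: [0.3064, 0.2857, 0.1919]
tool_rot: [[-0.926, 0.137, 0.352], [0.139, 0.99, -0.018], [-0.351, 0.032, -0.936]]
ft_force: [-0.0, 0.2, -0.2]
grip_width: 0.0398
gripper_force: 0.0
```

```bash
python3 - <<'E'
from h import *
s=env.observe();print(np.round(s["q"],1),s["time_s"],s["position"])
R,P=grip(-4.6,20,[.3395,.2874,.066]);plan(R,P);print(R.round(3))
im,d,c=grab("wrist");W=cloud(d,c);sel(W,"lugtop",.31,.37,.25,.33,.08,.09,1);print(proj([.34,.2874,.085],c),(-c[1].T@c[2]).round(3))
E
```

```text
[ 34.4   6.3 106.5 -15.8  51.6 -39.2] 23.0 [0.30644128 0.28569722 0.19186231]
turn [ 0.12  0.12 -0.74] shift(target axes) [0.24 0.09 2.97] shift(now axes) [0.28 0.04 2.97] dist 0.1490601512656447
[[-0.937  0.08   0.341]
 [ 0.075  0.997 -0.027]
 [-0.342  0.    -0.94 ]]
lugtop 353 [0.3372 0.2877 0.0844] [0.3273 0.2817 0.0808] [0.3498 0.2936 0.086 ] yaw 15.62
[[283.41056037 198.06628855]] [0.179 0.299 0.296]
```

>>> arm_command --turn '[[0.12,0.12,-0.74],[0,0,0],[0,0,0],[0,0,0],[0,0,0],[0,0,0],[0,0,0],[0,0,0],[0,0,0],[0,0,0],[0,0,0],[0,0,0]]' --xyz '[[0,0,0],[0.12,0.05,0.2],[0.12,0.04,0.3],[0,0,0.3],[0,0,0.4],[0,0,0.4],[0,0,0.4],[0,0,0.4],[0,0,0.3],[0,0,0.2],[0,0,0.07],[0,0,0]]' --claw '[40,40,40,40,40,40,40,40,40,40,40,40]'

```text
time_s: 24.25
position: [0.3466, 0.287, 0.0486]
tool_rot: [[-0.936, 0.084, 0.341], [0.079, 0.996, -0.028], [-0.343, 0.001, -0.939]]
ft_force: [0.6, -0.1, -0.1]
grip_width: 0.0401
gripper_force: 0.0
```

>>> arm_command --turn '[[0,0,0],[0,0,0],[0,0,0],[0,0,0],[0,0,0],[0,0,0],[0,0,0]]' --xyz '[[0,0,0],[0,0,0],[0,0,0],[0,0,0],[0,0,0],[0,0,0],[0,0,0]]' --claw '[30,20,8,4,4,4,4]' --squeeze 90

```text
time_s: 24.95
position: [0.3466, 0.2873, 0.0494]
tool_rot: [[-0.936, 0.083, 0.343], [0.078, 0.997, -0.027], [-0.344, 0.002, -0.939]]
ft_force: [-2.3, 0.5, 5.4]
grip_width: 0.0113
gripper_force: 88.2
```

```bash
python3 - <<'E'
from h import *
s=env.observe();R=np.array(s["tool_rot"]);p=np.array(s["position"]);print(p-.019*R[:,2],R[:,2],np.round(s["q"],1))
print("up 77mm, tool axes", (R.T@[0,0,.077]/.05).round(3))
im,d,c=grab("top");W=cloud(d,c);sel(W,"rail",.6,.69,.09,.16,.228,.25,1);sel(W,"rail-",.6,.69,-.16,-.09,.228,.25,1);sel(W,"hangerlug",.6,.7,-.1,.1,.285,.31)
sel(W,"low",.62,.70,-.06,.06,.11,.14,1)
E
```

```text
[0.34005951 0.28776834 0.0672716 ] [ 0.34307505 -0.02673243 -0.93892752] [ 31.3  23.8 114.5 -25.7  27.5 -32.5]
up 77mm, tool axes [-0.53   0.003 -1.446]
rail 72 [0.6491 0.1258 0.2392] [0.6414 0.0909 0.2329] [0.6568 0.159  0.2458] yaw -3.71
rail- 72 [ 0.6355 -0.1265  0.2395] [ 0.6293 -0.1584  0.2326] [ 0.6426 -0.0912  0.2487] yaw -3.3
hangerlug 31 [ 0.6368 -0.0021  0.2984] [ 0.6252 -0.0073  0.2937] [0.6492 0.0033 0.3031] yaw 
low 72 [ 0.6494 -0.0024  0.1295] [ 0.6439 -0.0584  0.1193] [0.6559 0.0519 0.1376] yaw -3.06
```

>>> arm_command --turn '[[0,0,0],[0,0,0],[0,0,0],[0,0,0],[0,0,0],[0,0,0],[0,0,0],[0,0,0]]' --xyz '[[-0.03,0,-0.09],[-0.07,0,-0.19],[-0.1,0,-0.28],[-0.1,0,-0.28],[-0.1,0,-0.28],[-0.08,0,-0.2],[-0.05,0,-0.13],[0,0,0]]' --claw '[4,4,4,4,4,4,4,4]'

```text
time_s: 25.8
position: [0.3467, 0.2871, 0.1267]
tool_rot: [[-0.936, 0.083, 0.343], [0.078, 0.997, -0.027], [-0.344, 0.002, -0.939]]
ft_force: [0.1, 0.1, -1.8]
grip_width: 0.0108
gripper_force: 87.7
```

```bash
python3 - <<'E'
from h import *
s=env.observe();R0=np.array(s["tool_rot"])
R,P=grip(-3.1,20,[.4248,.0077,.0672+.077]);plan(R,P);print(s["ft_force"],s["grip_width"])
im,d,c=grab("side");cv2.imwrite("pics/s7.png",im)
W=cloud(d,c);sel(W,"rod",.38,.46,.2,.36,.165,.2,1);sel(W,"hang low",.6,.7,-.06,.06,.115,.14,1)
sel(W,"rim far",.48,.52,.22,.34,.09,.14);sel(W,"rim L",.36,.5,.31,.345,.10,.125)
E
```

```text
turn [-0.09  0.03 -0.32] shift(target axes) [-1.87 -5.5   0.69] shift(now axes) [-2.02 -5.44  0.74] dist 0.29226538575534095
[ 0.13472606  0.09641018 -1.83133755] 0.010769998796244197
rod 72 [0.4142 0.2764 0.1776] [0.3985 0.2299 0.1661] [0.429  0.3293 0.1852] yaw -1.37
hang low 68 [0.6508 0.0018 0.1316] [ 0.6406 -0.0564  0.1238] [0.6576 0.0596 0.1376] yaw -3.18
rim far 111 [0.4922 0.2733 0.1046] [0.4804 0.2224 0.0906] [0.5018 0.3256 0.1167] yaw 
rim L 59 [0.457  0.3245 0.108 ] [0.3699 0.3166 0.1006] [0.4981 0.3326 0.1188] yaw
```

Moving to the pre-align pose about 150 mm in front of the bar.

>>> arm_command --turn '[[-0.09,0.03,-0.32],[0,0,0],[0,0,0],[0,0,0],[0,0,0],[0,0,0],[0,0,0],[0,0,0],[0,0,0],[0,0,0],[0,0,0],[0,0,0]]' --xyz '[[0,0,0],[0,-0.2,0],[0,-0.4,0],[-0.2,-0.6,0.07],[-0.2,-0.6,0.08],[-0.2,-0.6,0.08],[-0.25,-0.6,0.1],[-0.25,-0.6,0.1],[-0.25,-0.6,0.1],[-0.25,-0.6,0.1],[-0.17,-0.4,0.06],[-0.1,-0.3,0]]' --claw '[4,4,4,4,4,4,4,4,4,4,4,4]'

```text
time_s: 27.05
position: [0.4311, 0.0051, 0.1251]
tool_rot: [[-0.939, 0.057, 0.339], [0.053, 0.998, -0.02], [-0.34, -0.001, -0.941]]
ft_force: [-0.1, 0.5, -1.4]
grip_width: 0.0111
gripper_force: 87.8
```

```bash
python3 - <<'E'
from h import *
s=env.observe();p=np.array(s["position"])
R,P=grip(-3.1,20,[.4248,.0077,.0672+.076]);plan(R,P);print(s["q"])
im,d,c=grab("side")
W=cloud(d,c);sel(W,"rod",.46,.54,-.1,.1,.165,.19,1);sel(W,"hang low",.6,.7,-.06,.06,.115,.14,1)
a=cv2.resize(im[160:340,250:490],(800,600),interpolation=cv2.INTER_CUBIC);cv2.imwrite("pics/s8.png",a)
im,d,c=grab("top");W=cloud(d,c);sel(W,"T rod",.46,.54,-.1,.1,.165,.19,1);sel(W,"T hang low",.6,.7,-.06,.06,.115,.14,1);sel(W,"T feet+",.6,.75,.04,.09,.085,.11);sel(W,"T feet-",.6,.75,-.1,-.05,.085,.11);sel(W,"T topbar",.62,.67,-.07,.07,.246,.26,1)
sel(W,"T tray",.4,.6,-.1,.1,.09,.125)
E
```

```text
turn [-0.02 -0.03 -0.02] shift(target axes) [-0.    0.05 -0.  ] shift(now axes) [-0.    0.05 -0.  ] dist 0.0023104124806187835
[ -18.261925     10.84370768  115.35767445    8.74919473   34.87481103
 -111.37789307]
rod 62 [ 0.5001 -0.0138  0.1771] [ 0.4863 -0.0498  0.1666] [0.5167 0.0362 0.1838] yaw -5.21
hang low 67 [0.6506 0.0008 0.1317] [ 0.643  -0.055   0.1252] [0.6569 0.0563 0.1377] yaw -2.87
T rod 83 [0.5016 0.0021 0.1747] [ 0.486  -0.0457  0.166 ] [0.5161 0.0499 0.1838] yaw -2.93
T hang low 70 [ 0.6493 -0.0019  0.1299] [ 0.6437 -0.0582  0.1203] [0.6562 0.052  0.139 ] yaw -3.2
T feet+ 37 [0.6624 0.0664 0.0998] [0.6213 0.061  0.0915] [0.7036 0.0701 0.1065] yaw 
T feet- 40 [ 0.6479 -0.0726  0.0996] [ 0.6131 -0.0769  0.0911] [ 0.6936 -0.0672  0.1077] yaw 
T topbar 76 [0.6413 0.0055 0.2506] [ 0.6338 -0.0654  0.2463] [0.6549 0.0678 0.257 ] yaw -4.51
T tray 216 [0.5139 0.0027 0.1053] [ 0.4306 -0.0493  0.0903] [0.5816 0.0541 0.1165] yaw
```

View pics/s8.png

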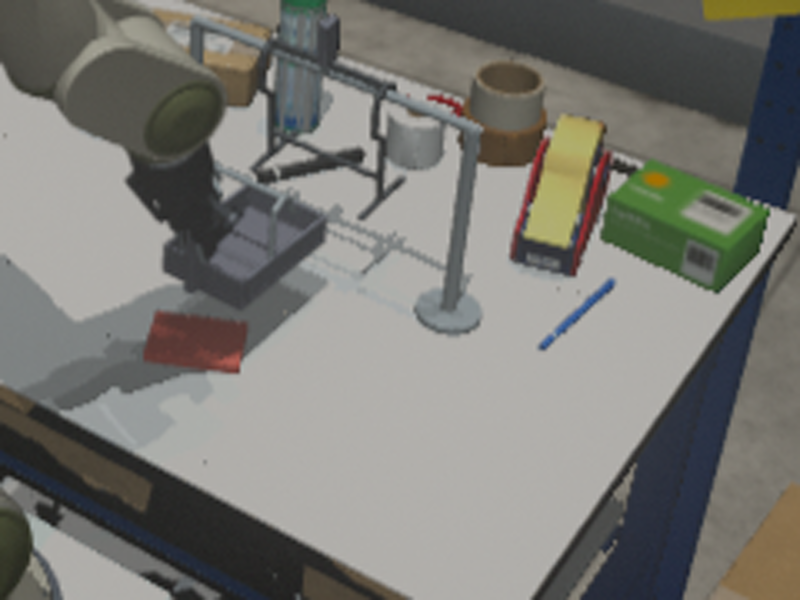

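The tray (crop 245,240) is level in front of the hanging hanger (315,170). The hanger's lower bar is 148 mm ahead, and the lateral offset is 2–4 mm. Advancing now.

>>> arm_command --turn '[[0,0,0],[0,0,0],[0,0,0],[0,0,0],[0,0,0],[0,0,0],[0,0,0],[0,0,0],[0,0,0],[0,0,0]]' --xyz '[[-0.1,0.03,0.036],[-0.2,0.03,0.073],[-0.2,0.03,0.073],[-0.25,0,0.091],[-0.25,0,0.091],[-0.25,0,0.091],[-0.2,0,0.073],[-0.15,0,0.054],[-0.1,0,0.036],[0,0,0]]' --claw '[4,4,4,4,4,4,4,4,4,4]'

```text
time_s: 28.15
position: [0.5223, 0.0067, 0.1255]
tool_rot: [[-0.939, 0.054, 0.34], [0.05, 0.999, -0.019], [-0.341, -0.001, -0.94]]
ft_force: [-0.8, -1.0, -0.9]
grip_width: 0.0112
gripper_force: 87.8
```

```bash
python3 - <<'E'
from h import *
s=env.observe();R=np.array(s["tool_rot"]);g=np.array(s["position"])-.019*R[:,2];print(g,s["ft_force"])
for n in("side","top"):
    im,d,c=grab(n);W=cloud(d,c);sel(W,n+" rod",.54,.625,-.1,.1,.165,.19,1);sel(W,"hang low",.632,.7,-.06,.06,.12,.14,1);sel(W,"rimfar",.64,.69,-.05,.05,.1,.12)
E
```

```text
[0.51582934 0.00709986 0.14332473] [-0.7555581  -1.00177806 -0.8813049 ]
side rod 57 [ 0.5905 -0.015   0.1773] [ 0.5759 -0.0479  0.1677] [0.6007 0.0362 0.1838] yaw -5.37
hang low 31 [ 0.6483 -0.0219  0.1312] [ 0.6411 -0.0572  0.126 ] [0.6541 0.0524 0.1373] yaw -2.71
rimfar 64 [0.6654 0.0088 0.1064] [ 0.6436 -0.0494  0.1003] [0.6777 0.0488 0.1143] yaw 
top rod 80 [0.591  0.0037 0.1756] [ 0.5756 -0.0441  0.1668] [0.6063 0.0519 0.1838] yaw -3.39
hang low 70 [ 0.6492 -0.003   0.1306] [ 0.6436 -0.0584  0.1221] [0.6567 0.0496 0.1378] yaw -3.2
rimfar 8 [0.6494 0.0007 0.1124] [ 0.642  -0.0478  0.1049] [0.6624 0.049  0.1187] yaw
```

>>> arm_command --turn '[[0,0,0],[0,0,0],[0,0,0],[0,0,0],[0,0,0],[0,0,0],[0,0,0],[0,0,0],[0,0,0]]' --xyz '[[-0.1,-0.03,0.036],[-0.2,-0.03,0.073],[-0.2,0,0.073],[-0.2,0,0.073],[-0.2,0,0.073],[-0.1,0,0.036],[-0.1,0,0.036],[0,0,0],[0,0,0]]' --claw '[4,4,4,4,4,4,4,4,4]'

```text
time_s: 29.15
position: [0.5799, 0.0005, 0.1254]
tool_rot: [[-0.939, 0.054, 0.34], [0.05, 0.999, -0.019], [-0.34, -0.001, -0.94]]
ft_force: [0.4, 0.0, -1.3]
grip_width: 0.0109
gripper_force: 87.8
```

```bash
python3 - <<'E'
from h import *
s=env.observe();R=np.array(s["tool_rot"]);g=np.array(s["position"])-.019*R[:,2];print(g,s["ft_force"],s["wrist_torque"])
for n in("side","top"):
    im,d,c=grab(n);W=cloud(d,c);sel(W,n+" rod",.61,.69,-.06,.06,.165,.19,1);sel(W,"hang low",.62,.7,-.06,.06,.12,.14,1);sel(W,"topbar",.62,.67,-.07,.07,.246,.26,1)
    if n=="side":cv2.imwrite("pics/s9.png",cv2.resize(im[180:285,290:430],(800,600),interpolation=cv2.INTER_CUBIC))
E
```

```text
[0.5734467  0.00090692 0.14324768] [ 0.42759845  0.01640567 -1.31303652] [-0.00814949  0.36472893 -0.01973414]
side rod 56 [ 0.646  -0.0243  0.1769] [ 0.6266 -0.0533  0.1667] [0.6573 0.023  0.1833] yaw -10.96
hang low 36 [ 0.6449 -0.0335  0.1306] [ 0.6261 -0.0547  0.121 ] [0.6548 0.004  0.1391] yaw -12.97
topbar 58 [ 0.6378 -0.0291  0.2526] [ 0.628  -0.0688  0.2468] [0.6473 0.0093 0.2593] yaw -0.44
top rod 41 [ 6.462e-01 -3.000e-04  1.742e-01] [ 0.6333 -0.0504  0.1654] [0.6663 0.0474 0.1846] yaw -2.73
hang low 66 [ 0.6478 -0.0048  0.1301] [ 0.6299 -0.057   0.1212] [0.655  0.0524 0.1386] yaw -4.34
topbar 89 [0.6407 0.0019 0.2505] [ 0.6326 -0.0681  0.2464] [0.6496 0.0678 0.2567] yaw -3.34
```

View pics/s9.png

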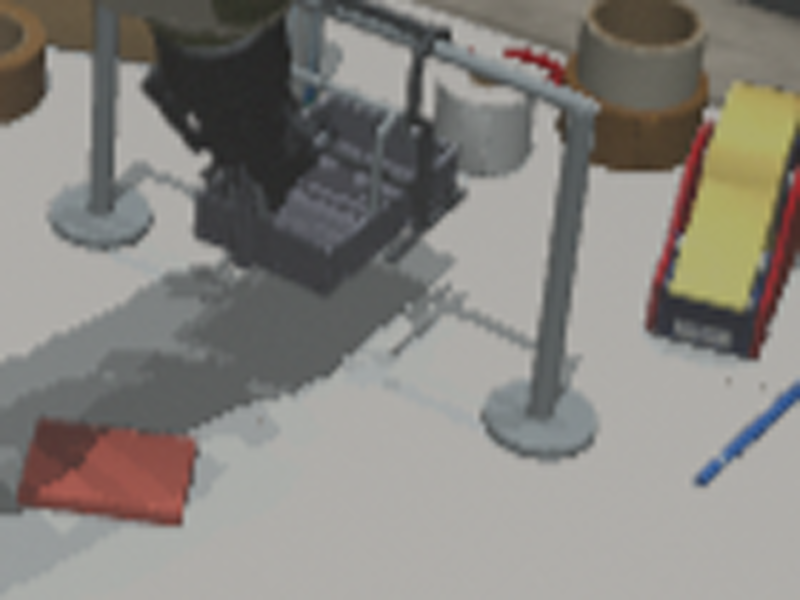

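The tray's hook (385,150) stands inside the frame, above and past the lower bar. Lowering onto it.

>>> arm_command --turn '[[0,0,0],[0,0,0],[0,0,0],[0,0,0],[0,0,0],[0,0,0],[0,0,0],[0,0,0]]' --xyz '[[0.034,0,0.094],[0.051,0,0.141],[0.051,0,0.141],[0.051,0,0.141],[0.034,0,0.094],[0.02,0,0.056],[0,0,0],[0,0,0]]' --claw '[4,4,4,4,4,4,4,4]'

```text
time_s: 30.05
position: [0.5803, 0.0004, 0.0902]
tool_rot: [[-0.939, 0.054, 0.34], [0.05, 0.999, -0.019], [-0.341, -0.001, -0.94]]
ft_force: [-1.2, -0.1, -1.6]
grip_width: 0.0108
gripper_force: 87.8
```

>>> arm_command --turn '[[0,0,0],[0,0,0],[0,0,0]]' --xyz '[[0.01,0,0.028],[0.01,0,0.028],[0,0,0]]' --claw '[4,4,4]'

```text
time_s: 30.35
position: [0.5802, 0.0004, 0.0871]
tool_rot: [[-0.939, 0.054, 0.34], [0.05, 0.999, -0.019], [-0.341, -0.001, -0.94]]
ft_force: [0.2, 0.5, -2.2]
grip_width: 0.0109
gripper_force: 87.8
```

```bash
python3 - <<'E'
from h import *
s=env.observe();R=np.array(s["tool_rot"]);g=np.array(s["position"])-.019*R[:,2];print(g,s["ft_force"],s["wrist_torque"])
for n in("side","top"):
    im,d,c=grab(n);W=cloud(d,c);sel(W,n+" rod",.62,.69,-.04,.04,.128,.16,1);sel(W,"topbar",.62,.67,-.07,.07,.246,.26,1)
E
```

```text
[0.57372931 0.0007856  0.1049234 ] [ 0.20730851  0.47277182 -2.16750207] [0.05484699 0.35876237 0.03593399]
side rod 61 [ 0.6492 -0.0066  0.1373] [ 0.6428 -0.0377  0.1294] [0.6561 0.0235 0.1459] yaw -2.79
topbar 50 [ 0.6386 -0.0325  0.2524] [ 0.6274 -0.0664  0.2464] [ 0.6536 -0.0052  0.259 ] yaw -4.26
top rod 47 [0.6494 0.0022 0.1376] [ 0.6449 -0.0362  0.1288] [0.6546 0.0394 0.1452] yaw -3.84
topbar 84 [0.6409 0.0014 0.2508] [ 0.6326 -0.0674  0.2462] [0.6512 0.0655 0.2578] yaw -3.62
```

>>> arm_command --turn '[[0,0,0],[0,0,0],[0,0,0],[0,0,0]]' --xyz '[[0.007,0,0.019],[0.007,0,0.019],[0,0,0],[0,0,0]]' --claw '[4,4,4,4]'

```text
time_s: 30.85
position: [0.581, 0.0003, 0.0859]
tool_rot: [[-0.938, 0.054, 0.343], [0.05, 0.999, -0.02], [-0.343, -0.001, -0.939]]
ft_force: [0.0, 0.2, 5.2]
grip_width: 0.0108
gripper_force: 88.9
```

```bash
python3 - <<'E'
from h import *
s=env.observe();print(s["position"],s["ft_force"],s["wrist_torque"])
E
```

```text
[5.80968469e-01 2.93114154e-04 8.58933707e-02] [0.04769125 0.21298057 5.20875086] [ 0.02005493 -0.47629119  0.04600912]
```

The force turned positive, so the hooks rest on the bar. Opening gently.

>>> arm_command --turn '[[0,0,0],[0,0,0],[0,0,0],[0,0,0],[0,0,0],[0,0,0],[0,0,0],[0,0,0]]' --xyz '[[-0.005,0,-0.014],[0,0,0],[0,0,0],[0,0,0],[0,0,0],[0,0,0],[0,0,0],[0,0,0]]' --claw '[4,12,13,15,18,24,30,36]' --squeeze 20

```text
time_s: 31.65
position: [0.5801, 0.0004, 0.0857]
tool_rot: [[-0.939, 0.054, 0.34], [0.05, 0.999, -0.019], [-0.341, -0.001, -0.94]]
ft_force: [-1.0, 0.1, 0.4]
grip_width: 0.036
gripper_force: 0.0
```

```bash
python3 - <<'E'
from h import *
s=env.observe();print(s["position"],s["ft_force"],s["wrist_torque"])
for n in("wrist","side","top"):
    im,d,c=grab(n);W=cloud(d,c);sel(W,n+" lug",.54,.61,-.03,.03,.11,.13);sel(W,"rod",.62,.69,-.04,.04,.128,.16,1)
E
```

```text
[5.80118299e-01 4.23966920e-04 8.57434977e-02] [-1.00787087  0.09018027  0.38429171] [ 0.05910461  0.14473578 -0.05961377]
wrist lug 4411 [ 5.617e-01 -2.000e-04  1.204e-01] [ 0.5501 -0.0285  0.1105] [0.5798 0.0286 0.1294] yaw 
rod 0
side lug 56 [0.5629 0.0032 0.12  ] [ 0.551  -0.0296  0.1108] [0.5796 0.0249 0.1288] yaw 
rod 63 [ 0.6482 -0.0074  0.1363] [ 0.6406 -0.039   0.1287] [0.656  0.0232 0.1432] yaw -4.3
top lug 0
rod 50 [ 0.6472 -0.0018  0.1368] [ 0.6434 -0.0394  0.1285] [0.6507 0.0358 0.144 ] yaw -2.44
```

>>> arm_command --turn '[[0,0,0],[0,0,0],[0,0,0],[0,0,0],[0,0,0],[0,0,0],[0,0,0],[0,0,0],[0,0,0],[0,0,0],[0,0,0],[0,0,0]]' --xyz '[[0,0,-0.1],[0,0,-0.2],[0,0,-0.3],[0,0,-0.4],[0,0,-0.4],[0,0,-0.4],[0.2,0,-0.4],[0.4,0,-0.4],[0.5,0,-0.2],[0.5,0,0],[0.3,0,0],[0,0,0]]' --claw '[36,36,36,36,36,36,36,36,36,36,36,36]'

```text
time_s: 33.0
position: [0.4416, 0.0083, 0.1853]
tool_rot: [[-0.939, 0.054, 0.34], [0.051, 0.999, -0.019], [-0.34, -0.001, -0.94]]
ft_force: [-0.4, -0.3, -0.1]
grip_width: 0.0358
gripper_force: 0.0
```

>>> arm_command --turn '[[0,0,0],[0,0,0],[0,0,0],[0,0,0],[0,0,0],[0,0,0],[0,0,0],[0,0,0],[0,0,0],[0,0,0],[0,0,0],[0,0,0]]' --xyz '[[0,0,0],[0,0,0],[0,0,0],[0,0,0],[0,0,0],[0,0,0],[0,0,0],[0,0,0],[0,0,0],[0,0,0],[0,0,0],[0,0,0]]' --claw '[36,36,36,36,36,36,36,36,36,36,36,36]'

```text
time_s: 34.2
position: [0.4433, 0.0079, 0.1851]
tool_rot: [[-0.939, 0.054, 0.34], [0.05, 0.999, -0.019], [-0.341, -0.001, -0.94]]
ft_force: [0.9, 0.1, -0.3]
grip_width: 0.0362
gripper_force: 0.0
```

```bash
python3 - <<'E'
from h import *
for k in range(2):
  for n in("side","top"):
    im,d,c=grab(n);W=cloud(d,c);sel(W,n+" lug",.54,.61,-.03,.03,.10,.14);sel(W,"rod",.62,.69,-.04,.04,.128,.16,1);sel(W,"topbar",.62,.67,-.07,.07,.246,.26,1);sel(W,"rim far",.70,.76,-.06,.06,.04,.1)
    if n=="side":cv2.imwrite("pics/s10.png",cv2.resize(im[160:310,270:470],(800,600),interpolation=cv2.INTER_CUBIC))
E
```

```text
side lug 46 [ 0.5671 -0.0015  0.1159] [ 0.5559 -0.0073  0.1017] [0.5805 0.0068 0.128 ] yaw 
rod 76 [0.6483 0.0025 0.1365] [ 0.6368 -0.0364  0.1289] [0.6553 0.0388 0.144 ] yaw -0.56
topbar 87 [0.6401 0.0007 0.2521] [ 0.6278 -0.0648  0.2467] [0.6484 0.0677 0.258 ] yaw -3.21
rim far 178 [0.7197 0.0025 0.0526] [ 0.7005 -0.0573  0.0407] [0.7334 0.0428 0.0741] yaw 
top lug 25 [0.5675 0.0042 0.1189] [ 0.5568 -0.0008  0.1016] [0.5794 0.0089 0.1288] yaw 
rod 47 [6.476e-01 4.000e-04 1.376e-01] [ 0.6435 -0.0367  0.1291] [0.6507 0.0396 0.1454] yaw -2.02
topbar 85 [ 6.405e-01 -1.000e-04  2.509e-01] [ 0.6337 -0.0672  0.2466] [0.649  0.0678 0.2565] yaw -3.2
rim far 158 [ 0.7179 -0.0022  0.0542] [ 0.7006 -0.0517  0.0404] [0.7298 0.0447 0.0756] yaw 
side lug 44 [ 0.5685 -0.0013  0.1159] [ 0.5573 -0.0091  0.1015] [0.5825 0.0083 0.1279] yaw 
rod 82 [0.6475 0.0007 0.1369] [ 0.6384 -0.037   0.1297] [0.6556 0.0388 0.1449] yaw -2.07
topbar 85 [ 0.6396 -0.      0.2521] [ 0.6284 -0.0644  0.2462] [0.6496 0.064  0.2588] yaw -2.64
rim far 184 [0.7193 0.0034 0.0521] [ 0.7008 -0.0567  0.0403] [0.7338 0.0431 0.0754] yaw 
top lug 27 [0.5682 0.0045 0.1174] [ 0.557  -0.001   0.1013] [0.5796 0.009  0.1292] yaw 
rod 49 [ 0.6472 -0.002   0.1379] [ 0.6435 -0.0361  0.1281] [0.6516 0.0362 0.1471] yaw -2.24
topbar 87 [ 0.6405 -0.0017  0.2507] [ 0.6308 -0.0676  0.2462] [0.6534 0.0678 0.2584] yaw -4.05
rim far 154 [ 0.7185 -0.002   0.0546] [ 0.7019 -0.0519  0.0402] [0.7299 0.0443 0.0784] yaw
```

View pics/s10.png

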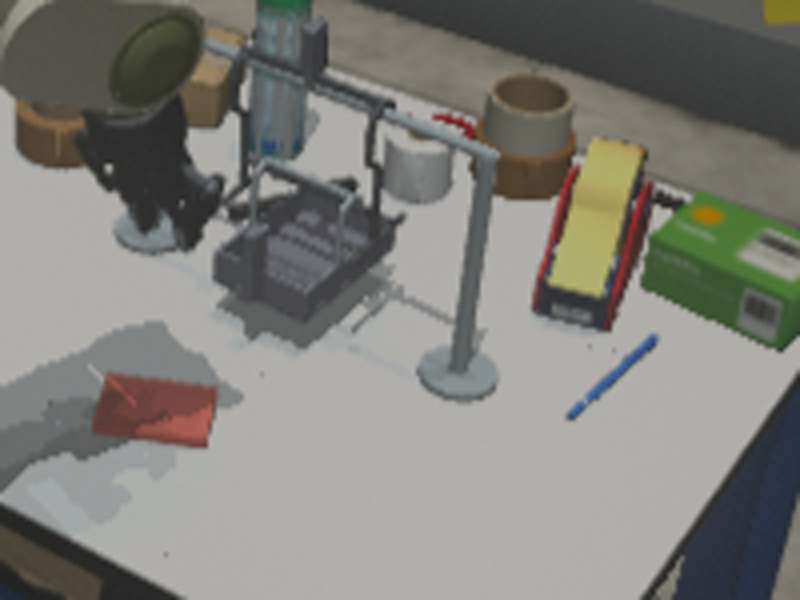

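The tray hangs from the hanger and the hanger from the rail, with the hand clear. I'll wait for them to settle, check tilt and stillness, then hand in.

>>> arm_command --turn '[[0,0,0],[0,0,0],[0,0,0],[0,0,0],[0,0,0],[0,0,0],[0,0,0],[0,0,0],[0,0,0],[0,0,0],[0,0,0],[0,0,0]]' --xyz '[[0.2,0,0],[0.4,0,0],[0.2,0,0],[0,0,0],[0,0,0],[0,0,0],[0,0,0],[0,0,0],[0,0,0],[0,0,0],[0,0,0],[0,0,0]]' --claw '[36,36,36,36,36,36,36,36,36,36,36,36]'

```text
time_s: 35.6
position: [0.4058, 0.0099, 0.1714]
tool_rot: [[-0.939, 0.054, 0.34], [0.05, 0.999, -0.019], [-0.341, -0.001, -0.94]]
ft_force: [0.8, 0.5, -0.5]
grip_width: 0.0361
gripper_force: 0.0
```

>>> arm_command --turn '[[0,0,0],[0,0,0],[0,0,0],[0,0,0],[0,0,0],[0,0,0],[0,0,0],[0,0,0],[0,0,0],[0,0,0],[0,0,0],[0,0,0]]' --xyz '[[0,0,0],[0,0,0],[0,0,0],[0,0,0],[0,0,0],[0,0,0],[0,0,0],[0,0,0],[0,0,0],[0,0,0],[0,0,0],[0,0,0]]' --claw '[36,36,36,36,36,36,36,36,36,36,36,36]'

```text
time_s: 36.8
position: [0.4058, 0.0099, 0.1714]
tool_rot: [[-0.939, 0.054, 0.34], [0.05, 0.999, -0.019], [-0.341, -0.001, -0.94]]
ft_force: [0.2, -0.5, -0.3]
grip_width: 0.0359
gripper_force: 0.0
```

```bash
python3 - <<'E'
from h import *
for k in range(3):
    im,d,c=grab("top");W=cloud(d,c);sel(W,"lug",.54,.61,-.03,.03,.11,.14)
    p=W[(W[...,0]>.60)&(W[...,0]<.71)&(abs(W[...,1]-.0)<.035)&(W[...,2]>.015)&(W[...,2]<.075)];A=np.c_[p[:,:2],np.ones(len(p))]
    f=np.linalg.lstsq(A,p[:,2],rcond=None)[0];print("floor tilt deg",np.degrees(np.arctan(f[:2])).round(1),len(p),p[:,2].mean())
E
```

```text
lug 21 [0.568  0.0034 0.1221] [ 0.556  -0.0008  0.1164] [0.5796 0.0075 0.1298] yaw 
floor tilt deg [-0.3 -0.7] 388 0.04062155850729615
lug 20 [0.5683 0.0038 0.1234] [ 0.5572 -0.001   0.1128] [0.5788 0.0078 0.1297] yaw 
floor tilt deg [-0.7 -0.2] 390 0.04075687153932292
lug 20 [0.5686 0.0032 0.1215] [ 0.5575 -0.0014  0.1127] [0.5804 0.0075 0.1266] yaw 
floor tilt deg [-0.2  0.2] 389 0.04036758319065733
```

The tray is level, still and about 37 mm above the table.

```bash
python3 -c "
from rig import env
print(env.close_job())"
```

```text
the job is handed in; nothing more can be done
None
```

I've handed the job in: at the last check the hanger hung on the rail and the tray from its lower bar, the tray level (under 1°), still and about 37 mm above the table, with the gripper clear; no verdict was returned.

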